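# Hang the vial carrier on the twin pins of its stand

## Task

Take the vial carrier by its black grip block and hang it on the stand: pass both slots of its back plate over the two pins until the plate is back against the stand's face, then let it down gently so that it hooks behind the turned-up pin tips, and let go. The pin bar is seldom clamped in the middle of the stand, so feel for the pins; never push hard on the stand or let the carrier drop onto it (stay under 25 N); leave the other things on the bench alone.

Things in the scene. Friction and masses are not known exactly. Their poses are not given: they have to be found in the camera images.
- carrier: Aluminium vial carrier, 0.2 to 0.35 kg, loose: an open four-compartment tray (56 mm deep, 110 wide, 30 high) in front of an upright back plate (5 mm thick, 110 wide, 150 tall from its underside). Origin at its underside, mid-width, 30 mm in front of the plate's back face; x points from the tray to the plate's back, y along its width, z up.
- carrier_grip (a point): Middle of the carrier's black grip block, 139 mm above its underside. The block juts forward from the top of the plate: 14 mm wide (y), 45 mm long (x), 22 mm high. Grasp it from above, fingers closing on the 14 mm width along y, and firmly: pushed at its slots the carrier can pivot in the fingers. Axes as carrier.
- carrier_back (a point): Point on the back face of the plate midway between its two slots' centres, 30 mm behind (+x) and 44 mm below the grip middle. Slot centres are 60 mm apart along y, 95 mm above the underside; each slot is 11 mm wide, 18 mm tall, right through the plate, sharp-edged. Axes as carrier.
- stand: Hanging stand, fixed: base slab 12 mm thick (75 mm to the front of the face, 200 wide), white panel 154 mm high, 190 wide; on its front a dark steel pin bar (160x20 mm, black thumbscrews at the ends) and, lower, a grey rest rail, whose front faces both lie in the plane x = 0. Origin on the bench below that face; x points into the face (the way to push), y along its width, z up.
- stand_face (a point): Middle of the STAND's width in the face plane, at the height of the pin axes, 135 mm above the bench; axes as stand. The bar with its two pins is clamped firmly, up to 15 mm to either side of here along y; this shift is not reported and must be felt or seen. Passing over the tips, the slot centres go 2.5 mm above this height; hung, they lie 5 mm below it.
- stand_pins (a point): Point 30 mm in front of stand_face (-x), in the plane of the ends of the pins; axes as stand; it does not follow the bar's shift. The two steel pins are level, 8 mm thick, 60 mm apart along y (30 mm each side of the bar's middle), 30 mm long; they end in flat square-edged hook tips, 8 mm wide and 6 mm long, from 4 mm below to 9 mm above the pin axis. A hung carrier's slot tops rest on the pins behind these tips.
- card_box: Small white card specimen box, 60x60x30 mm; origin at its underside. Leave alone.
- vial: Short white-capped specimen vial, 30 mm thick, 36 mm tall, upright; origin at its underside. Leave alone.
- tape: Roll of tape lying flat, 72 mm across, 19 mm high; origin at its underside. Leave alone.
- rubber: Eraser in a sleeve, 23x58x13 mm; origin at its underside. Leave alone.
Mind the look-alikes: they are no part of the job. Of the things that look like the carrier, the smaller one is meant.

How it is judged:
By the outcome, as a careful person would: the job done as asked, in the order asked, and still so for the second after the job is handed in, with the robot touching nothing.
It also fails if it takes over 61 s, if anything falls off the work surface, if the arm or the gripper's body presses on something with over 40 N, if the wrist force passes 120 N, or if a joint passes its speed limit or range.

## Robot

A 6-joint arm with a two-finger parallel gripper is mounted at the origin on a cart in front of the work surface, level with it; the furniture and walls round the work are solid. World frame = base frame: x ahead of the robot, y to its left, z up, the work surface at z = 0. Lengths are in m, angles in degrees, forces in N, time in s.
With the tool pointing down it reaches from about 0.4 to 0.825 m from the base axis. Payload 7 kg.
Tool frame: the origin (TCP) lies on the centre line of the jaws, within the pads' length; the fingertips stand 8 mm ahead of it and the grasp point (between the pads) lies 11 mm behind it; z points along the fingers, y is the line along which they close (so a half turn about z gives the same grasp; the last joint's range is limited). The gripper opens to 88 mm and grips with 3 to 60 N. Pads are 19 mm wide; open, the fingers measure 130 mm over their backs; the gripper's body (78 mm by 193 mm) begins 47 mm behind the grasp point.
Start: joints at [91.278, 20.546, 0.682, 0, -70.136, -16.507], TCP at [0.177, 0.651, 0.235] pointing down, gripper open.
Joint ranges: [-176.03, 176.03], [-82.01, 121.73], [-58.28, 71.71], [-173.87, 95.51], [-174.79, -0.11], [-173.66, 173.66]. Speed limits (degrees/s): [136.94, 136.94, 172.46, 180, 180, 180].

## Interface

Orientations are given as [roll, pitch, yaw] about the fixed x, y, z axes, in that order (R = Rz(yaw) Ry(pitch) Rx(roll)).
In Python, from plant import ctrl, vision gives the robot as it stands. The module is installed in compiled form; this text tells all that it offers.
- The arm moves only by the tool move_arm, never from a script. Its argument "moves" is one flat list of numbers, 7 for each row, row after row: the finger opening in cm, from 0 to 8.76, then the shift along the tool's x, y, z in cm, then the turn, a rotation vector about the tool's x, y, z in rad. A call has 1 to 8 rows; each row shifts and turns the commanded pose from where the row before left it, along the tool's axes as they then stand; what a row does not reach is not made up. A row lasts 1/10 s, in which the tool goes at most 50 mm and 8.59 degrees, less where a joint would pass 70% of its speed; a pose out of reach is approached as far as the arm can. A call with a gripper value outside its range is refused whole. The fingers move at their own pace and stop on an object; the grip force is fixed at half the most. Time passes only in rows, so rows that do not move let the fingers close. It gives the time, the measured TCP pose, the force, the opening and the grip force at its end, in the units of the state.
- ctrl.get_obs(): the state, without advancing time (a new reading comes with each control period).
- vision.snapshot(name): name is "scene" or "top" or "wrist"; returns (picture, depth): 384x512x3 uint8, red, green, blue; 384x512 float32, m along the optical axis (not along the pixel's ray), 0 where there is no reading.
- vision.camera_model(name): a dict with "vertical_fov" (degrees; the focal length in pixels is half the picture's height over the tangent of half this angle, whatever the lens; pixels are square), "cx", "cy" (the principal point, pixels), "cam_to_world" (4x4, takes a point from camera to world coordinates). Camera axes: x right, y down, z forward; pixel columns grow to the right and rows downward; lengths in m; the calibration is good to about 2 mm. A picture is of the moment at which its call begins: read the wrist's pose just before it. camera_model takes no time and is no camera call; for the wrist camera it gives the pose at the moment of the call.
- ctrl.close_job(): hands the job in; it is judged then, once.
The state is a dict: "clock": time; "joint_pos": joint angles; "qvel": joint speeds; "tau": joint torques, N m; "tool_pos": TCP position; "orientation": TCP orientation; "force": force on the tool from outside, world axes, zero at the start; "moment": the same for the moment, N m; "opening": finger opening in m; "gripper_force": force on a finger pad.
Only numpy, scipy, OpenCV 4.12 (cv2) and the standard library are available. Lean on these libraries where they do the work, as an engineer would, in place of code of your own. Each camera call takes 0.05 s, during which the arm holds its last target. There are 200 camera calls.

## Working session

There is one attempt and no reset: what is moved stays moved. The work goes in short steps, Python scripts to look and compute and a tool call to move; the robot and the scene stay as the last step left them, time stands still between calls to the robot, and variables do not carry over. Pictures are saved under pics/ and viewed, at most 10 in all, crops included, and the job is handed in when it is done.

Besides the shell and the picture viewer there is one more tool, called after "Emit:" by a JSON object that holds its "fn" and its "kwargs". move_arm: Moves the arm, as the interface text tells. Its arguments: {"type":"object","properties":{"moves":{"type":"array"}},"required":["moves"]}

```bash
mkdir -p pics
cat > h.py <<'E'
import numpy as np, cv2
from plant import ctrl, vision
def snap(n):
    m=vision.camera_model(n); im,d=vision.snapshot(n)
    return im,d,m
def pts(d,m):
    H,W=d.shape; f=H/2/np.tan(np.radians(m["vertical_fov"])/2)
    u,v=np.meshgrid(np.arange(W),np.arange(H))
    P=np.stack([(u-m["cx"])/f*d,(v-m["cy"])/f*d,d,np.ones_like(d)],-1)@np.array(m["cam_to_world"]).T
    return P[...,:3]
E
python3 - <<'E'
from h import *
o=[]
for n in("scene","top"):
    im,d,m=snap(n); np.savez(f"{n}.npz",im=im,P=pts(d,m),d=d); print(n,m); o.append(im)
    cv2.imwrite(f"pics/{n}.png",cv2.resize(im[...,::-1],(800,600)))
print(ctrl.get_obs())
E
```

```text
scene {'vertical_fov': 53.96631695999855, 'cx': 253.90941143614856, 'cy': 197.84208815447332, 'cam_to_world': array([[-0.81818352, -0.35267869,  0.45408532,  0.20972846],
       [-0.57454764,  0.47171333, -0.66886587,  0.52219915],
       [ 0.02169664, -0.80814867, -0.58857878,  0.63890639],
       [ 0.        ,  0.        ,  0.        ,  1.        ]])}
top {'vertical_fov': 57.805822566871974, 'cx': 250.96454813027668, 'cy': 197.3884558052544, 'cam_to_world': array([[-0.02918617, -0.99172149,  0.12504664,  0.51707285],
       [-0.99955537,  0.02971995,  0.00240486, -0.06797867],
       [-0.00610134, -0.12492085, -0.99214795,  1.08840435],
       [ 0.        ,  0.        ,  0.        ,  1.        ]])}
{'clock': 0.1, 'joint_pos': array([ 9.12768051e+01,  2.05879188e+01,  6.40051185e-01, -1.67607050e-02,
       -7.01338108e+01, -1.65072228e+01]), 'qvel': array([-0.04396547, -0.05382912,  0.13540374,  0.0655037 , -0.00784316,
       -0.09840502]), 'tau': array([-4.83817421e-04, -5.84166133e+01,  2.93753117e+01,  7.01544374e+00,
        1.02117399e-02, -4.45425917e-05]), 'tool_pos': array([0.17723846, 0.65089908, 0.23372059]), 'orientation': array([ 1.79917211e+02, -8.10226034e-03, -1.52361188e+01]), 'force': array([ 0.23106637, -0.06013999, -0.01737341]), 'moment': array([ 0.01559711,  0.03594251, -0.00139049]), 'gripper_force': 0.0, 'opening': 0.08762095951335326}
```

View pics/scene.png

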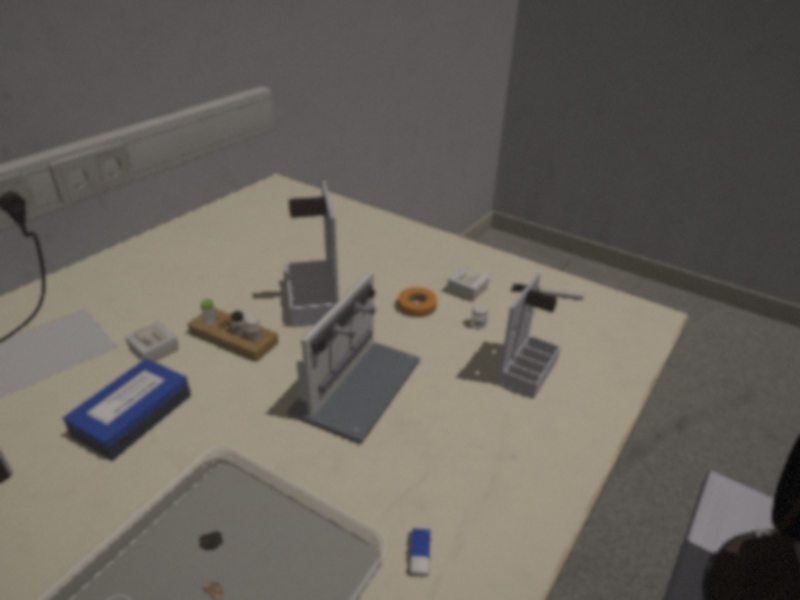

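View pics/top.png

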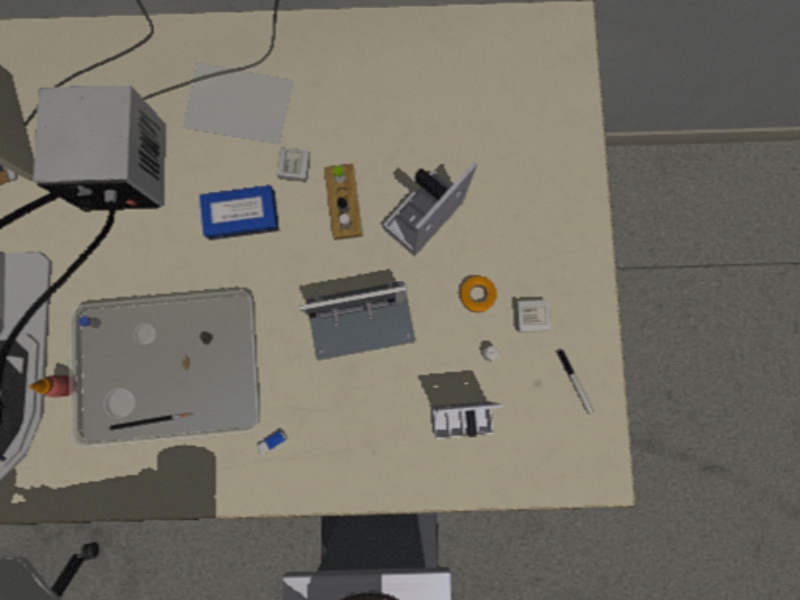

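The scene shows the small carrier (800x600 px, scene 530,340; top 463,415) with its grip, the stand (top 357,310) with its pins facing the robot, and the large look-alike behind (top 430,205). Now I measure the carrier and the stand from depth.

Run:
```python
from h import *
for n in("top","scene"):
    z=np.load(n+".npz"); P=z["P"]; im=z["im"].astype(int); d=z["d"]
    ok=(d>0)
    b=ok&(P[...,2]<.02)&(P[...,2]>-.03)&(abs(P[...,0]-.5)<.25)&(abs(P[...,1]+.15)<.25)
    print(n,"bench z",np.median(P[b][:,2]))
    for name,c,r in(("carrier",(.40,-.24),.12),("stand",(.53,-.04),.16)):
        m=ok&(np.hypot(P[...,0]-c[0],P[...,1]-c[1])<r)&(P[...,2]>.02)
        Q=P[m]; print(name,len(Q),Q.min(0).round(3),Q.max(0).round(3))
        g=im[m]; 
        dark=(g.max(1)<60)
        for lo in np.arange(.02,.2,.02):
            s=(Q[:,2]>=lo)&(Q[:,2]<lo+.02)
            if s.sum()>8:
                q=Q[s][:,:2].astype(np.float32); R=cv2.minAreaRect(q)
                print(f"  z{lo:.2f} n{s.sum()} rect",np.round(R[0],4),np.round(R[1],4),round(R[2],1),"dark",(s&dark).sum(), Q[s&dark].mean(0).round(3) if (s&dark).any() else "")
a=cv2.imread("pics/top.png")
t=np.load("top.npz")["im"][...,::-1]; s=np.load("scene.npz")["im"][...,::-1]
A=cv2.resize(t[170:290,185:325],(800,600)[:1]+(600,) if 0 else (700,600),interpolation=cv2.INTER_CUBIC)
B=cv2.resize(s[160:290,180:370],(800,547),interpolation=cv2.INTER_CUBIC)
cv2.imwrite("pics/tc.png",A);cv2.imwrite("pics/sc.png",B)
```

```text
top bench z 0.0008729377995013721
carrier 426 [ 0.4   -0.247  0.02 ] [ 0.466 -0.136  0.154]
  z0.02 n150 rect [ 0.4325 -0.192 ] [0.0612 0.11  ] 3.3 dark 7 [ 0.458 -0.219  0.032]
  z0.04 n17 rect [ 0.463 -0.191] [0.0003 0.1079] 3.3 dark 14 [ 0.463 -0.186  0.049]
  z0.06 n15 rect [ 0.4621 -0.1783] [0.0016 0.0856] 4.6 dark 13 [ 0.463 -0.187  0.07 ]
  z0.08 n16 rect [ 0.4625 -0.1841] [0.0004 0.0961] 3.3 dark 6 [ 0.463 -0.197  0.09 ]
  z0.10 n22 rect [ 0.4628 -0.1892] [0.0024 0.1072] 4.6 dark 1 [ 0.466 -0.234  0.101]
  z0.12 n25 rect [ 0.4422 -0.191 ] [0.0419 0.1085] 3.5 dark 0 
  z0.14 n181 rect [ 0.4385 -0.1922] [0.0493 0.1074] 3.5 dark 77 [ 0.436 -0.192  0.151]
stand 808 [ 0.406 -0.184  0.021] [0.689 0.083 0.159]
  z0.02 n36 rect [ 0.5407 -0.1255] [0.2671 0.0414] 14.5 dark 0 
  z0.04 n115 rect [ 0.5877 -0.0827] [0.3096 0.1286] 50.5 dark 10 [ 0.499 -0.132  0.052]
  z0.06 n64 rect [ 0.5858 -0.0849] [0.3122 0.1248] 48.6 dark 9 [ 0.528 -0.123  0.069]
  z0.08 n17 rect [ 0.5731 -0.1078] [0.2515 0.0299] 21.4 dark 2 [ 0.574 -0.099  0.093]
  z0.10 n19 rect [ 0.5574 -0.1133] [0.2295 0.0435] 24.9
[... 652 characters left out ...]
2 [ 0.439 -0.185  0.136]
  z0.14 n232 rect [ 0.4409 -0.1918] [0.0503 0.1118] 2.5 dark 114 [ 0.436 -0.187  0.147]
stand 2248 [ 0.405 -0.185  0.02 ] [0.675 0.085 0.156]
  z0.02 n329 rect [ 0.5691 -0.0857] [0.3183 0.1349] 40.7 dark 0 
  z0.04 n290 rect [ 0.5868 -0.084 ] [0.3141 0.1325] 50.1 dark 1 [0.636 0.078 0.053]
  z0.06 n322 rect [ 0.5862 -0.0849] [0.3136 0.1303] 49.7 dark 0 
  z0.08 n248 rect [ 0.5856 -0.0862] [0.3124 0.1237] 47.7 dark 0 
  z0.10 n194 rect [ 0.5855 -0.0864] [0.3114 0.1224] 47.6 dark 8 [0.652 0.028 0.113]
  z0.12 n297 rect [ 0.587  -0.0818] [0.3158 0.1388] 52.1 dark 123 [0.645 0.014 0.134]
  z0.14 n568 rect [ 0.587  -0.0832] [0.3156 0.1376] 51.5 dark 86 [0.645 0.017 0.143]
```

View pics/tc.png

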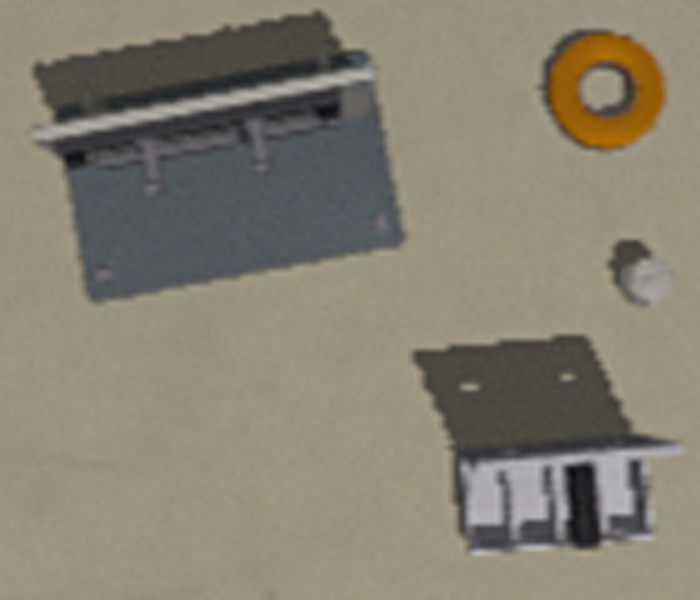

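View pics/sc.png

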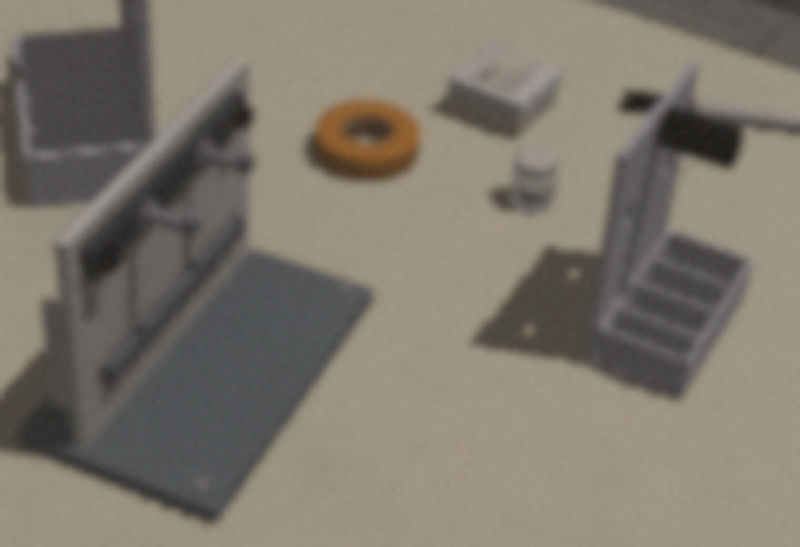

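The crops show the pins at crop px (152,170) and (262,145), the bar's thumbscrews at (75,157) and (328,110), and the panel top from (40,135) to (372,70). The carrier is nearly square to the robot. Next I fit both.

Run:
```python
from h import *
for n in("top","scene"):
    z=np.load(n+".npz"); P=z["P"]; im=z["im"].astype(int); ok=z["d"]>0
    print(n)
    # carrier plate: line fit of plate top & tray
    reg=ok&(abs(P[...,0]-.435)<.06)&(abs(P[...,1]+.192)<.08)
    Q=P[reg&(P[...,2]>.045)&(P[...,0]>.457)]
    if len(Q):
        c=np.polyfit(Q[:,1],Q[:,0],1); r=Q[:,0]-np.polyval(c,Q[:,1]); print("plate x(y) slope deg",np.degrees(np.arctan(c[0])),"x at y=-.192",np.polyval(c,-.192),r.std(), "y range",np.percentile(Q[:,1],[.5,99.5]),"zmax",Q[:,2].max())
    K=P[reg&(im.max(2)<70)&(P[...,2]>.125)&(P[...,0]<.457)]; R=cv2.minAreaRect(K[:,:2].astype(np.float32)); print("grip",K.mean(0),R,np.percentile(K[:,2],[5,95]))
    # stand
    reg=ok&(P[...,0]>.5)&(P[...,0]<.70)&(P[...,1]>-.105)&(P[...,1]<.12)
    S=reg&(P[...,2]>.006)&(P[...,2]<.018); R=cv2.minAreaRect(P[S][:,:2].astype(np.float32)); print("slab",S.sum(),R, cv2.boxPoints(R).round(4).tolist())
    T=reg&(P[...,2]>.147)&(im.min(2)>95); Q=P[T]; R=cv2.minAreaRect(Q[:,:2].astype(np.float32)); print("top edge",T.sum(),np.median(Q[:,2]),Q[:,2].max(),R)
    c=np.polyfit(Q[:,1],Q[:,0],1);print("  deg",np.degrees(np.arctan(c[0])),"yrange",Q[:,1].min(),Q[:,1].max(),np.polyval(c,Q[:,1].mean()))
    F=P[reg&(P[...,2]>.03)&(P[...,2]<.15)]
    np.save(n+"_F.npy",np.c_[F,im[reg&(P[...,2]>.03)&(P[...,2]<.15)]])
```

```text
top
plate x(y) slope deg -3.1053588408961166 x at y=-.192 0.46201504355463846 0.0014392109644334639 y range [-0.24460631 -0.13574532] zmax 0.15447058935175173
grip [ 0.43567119 -0.19204723  0.15048043] ((0.43644699454307556, -0.1923157274723053), (0.039821427315473557, 0.013199296779930592), 1.7170904874801636) [0.14795098 0.15337661]
slab 1788 ((0.6071913242340088, 0.0043501779437065125), (0.21772734820842743, 0.18710553646087646), 88.33036804199219) [[0.5105000138282776, -0.10170000046491623], [0.6974999904632568, -0.10719999670982361], [0.7038999795913696, 0.1103999987244606], [0.5169000029563904, 0.11590000241994858]]
top edge 198 0.15400646990331962 0.15938196654312675 ((0.6564433574676514, 0.004540957510471344), (0.007870163768529892, 0.18870292603969574), 9.025595664978027)
  deg -8.912942391185176 yrange -0.0886670325421934 0.09719936219816747 0.65592730897159
scene
plate x(y) slope deg -2.7735561433359064 x at y=-.192 0.46169303071091644 0.0013173265081009456 y range [-0.24327196 -0.13344031] zmax 0.15262088667149537
grip [ 0.43645966 -0.18647446  0.14354383] ((0.4365677833557129, -0.18970158696174622), (0.040994126349687576, 0.015397236682474613), 1.9935920238494873) [0.13323776 0.15114777]
slab 2366 ((0.6341469287872314, 0.002783849835395813), (0.1250929832458496, 0.2019088715314865), 8.462859153747559) [[0.5573999881744385, 0.0934000015258789], [0.5871000289916992, -0.1062999963760376], [0.7109000086784363, -0.08789999783039093], [0.6812000274658203, 0.11180000007152557]]
top edge 286 0.15368037010391322 0.15682644210354985 ((0.6580943465232849, 0.006700791418552399), (0.008045314811170101, 0.19017928838729858), 9.062986373901367)
  deg -9.03922206728701 yrange -0.0874446131491633 0.10072215818076197 0.655879888363892
```

Run:
```python
from h import *
a=np.radians(9.0); o=np.array([.657,.0055])
for n in("top","scene"):
    F=np.load(n+"_F.npy"); q=F[:,:2]-o; u=q@[np.cos(a),np.sin(a)]; v=q@[-np.sin(a),np.cos(a)]; z=F[:,2]; br=F[:,3:].max(1)
    print(n)
    for nm,s in(("panel",(z<.11)&(z>.06)&(u<.02)),("barzone",(z>.127)&(z<.143)&(u>-.025)&(abs(v)<.08)),("rail",(z<.06)&(u>-.02)&(u<.01))):
        if s.sum(): print(nm,s.sum(),"u pct",np.percentile(u[s],[5,25,50,75,95]).round(4), "v",v[s].min().round(4),v[s].max().round(4))
    s=(z>.12)&(z<.15)&(u<-.018)&(u>-.06); 
    for sg in(-1,1):
        t=s&(sg*(v)>0)
        if t.sum(): print("pin",sg,t.sum(),"u",u[t].min().round(4),u[t].max().round(4),"v mean/min/max",v[t].mean().round(4),v[t].min().round(4),v[t].max().round(4),"z",z[t].min().round(4),z[t].max().round(4), np.c_[u[t],v[t],z[t]].round(3).tolist()[:25])
    s=(z>.125)&(z<.146)&(u>-.03)&(u<.0)&(br<55); 
    h,e=np.histogram(v[s],np.arange(-.1,.1,.005)); print("dark", [(round(x,3),k) for x,k in zip(e,h) if k])
```

```text
top
panel 76 u pct [-0.0115 -0.0083 -0.0048 -0.0043  0.0172] v -0.0929 0.0934
barzone 102 u pct [-0.022  -0.0173 -0.013  -0.0122 -0.0066] v -0.0778 0.0791
rail 112 u pct [-0.0127 -0.0119 -0.0092 -0.0062 -0.0043] v -0.0933 0.08
pin -1 32 u -0.0422 -0.0183 v mean/min/max -0.0306 -0.0723 -0.0213 z 0.1339 0.1447 [[-0.018, -0.064, 0.14], [-0.019, -0.067, 0.142], [-0.02, -0.069, 0.143], [-0.019, -0.072, 0.134], [-0.019, -0.022, 0.139], [-0.019, -0.025, 0.141], [-0.02, -0.027, 0.139], [-0.021, -0.021, 0.136], [-0.022, -0.024, 0.138], [-0.022, -0.027, 0.138], [-0.024, -0.024, 0.137], [-0.025, -0.026, 0.139], [-0.026, -0.029, 0.139], [-0.028, -0.023, 0.141], [-0.028, -0.026, 0.137], [-0.028, -0.029, 0.137], [-0.03, -0.023, 0.14], [-0.031, -0.025, 0.138], [-0.032, -0.028, 0.143], [-0.033, -0.022, 0.138], [-0.033, -0.025, 0.137], [-0.034, -0.028, 0.139], [-0.035, -0.022, 0.135], [-0.036, -0.024, 0.142], [-0.037, -0.027, 0.144]]
pin 1 32 u -0.0422 -0.018 v mean/min/max 0.0411 0.031 0.0818 z 0.1297 0.1456 [[-0.019, 0.037, 0.137], [-0.019, 0.034, 0.137], [-0.02, 0.031, 0.138], [-0.021, 0.037, 0.13
[... 3258 characters left out ...]
4(-0.04), np.int64(3)), (np.float64(-0.02), np.int64(2)), (np.float64(-0.015), np.int64(6)), (np.float64(-0.01), np.int64(9)), (np.float64(-0.005), np.int64(8)), (np.float64(0.0), np.int64(8)), (np.float64(0.005), np.int64(7)), (np.float64(0.01), np.int64(7)), (np.float64(0.015), np.int64(8)), (np.float64(0.02), np.int64(1)), (np.float64(0.025), np.int64(3)), (np.float64(0.04), np.int64(5)), (np.float64(0.045), np.int64(10)), (np.float64(0.05), np.int64(9)), (np.float64(0.055), np.int64(10)), (np.float64(0.06), np.int64(6)), (np.float64(0.065), np.int64(1)), (np.float64(0.07), np.int64(9)), (np.float64(0.075), np.int64(14)), (np.float64(0.08), np.int64(26)), (np.float64(0.085), np.int64(4))]
```

The pins' middle lies at about (0.646, 0.009), shifted some 4–6 mm in +y, with the stand's yaw at 9°. The carrier grip is at about (0.436, -0.191, 0.139) with a yaw of 3°. I'll start moving with an unwind of the tool yaw.

Emit:
{"fn": "move_arm", "kwargs": {"moves": [8.7, 0, 0, 0, 0, 0, -0.08, 8.7, 0, 0, 0, 0, 0, -0.08, 8.7, 0, 0, 0, 0, 0, -0.08, 8.7, 0, 0, 0, 0, 0, -0.078, 8.7, 2.3, 3.3, 0, 0, 0, 0, 8.7, 2.3, 3.3, 0, 0, 0, 0, 8.7, 2.3, 3.3, 0, 0, 0, 0, 8.7, 2.3, 3.3, 0, 0, 0, 0]}}

```text
clock: 0.9
tool_pos: [0.2766, 0.5227, 0.2341]
orientation: [180.0, 0.0, 3.0]
force: [0.6, 0.3, 0.1]
opening: 0.0871
gripper_force: 0.0
```

Emit:
{"fn": "move_arm", "kwargs": {"moves": [8.7, 2.3, 3.3, 0, 0, 0, 0, 8.7, 2.3, 3.3, 0, 0, 0, 0, 8.7, 2.3, 3.3, 0, 0, 0, 0, 8.7, 2.3, 3.3, 0, 0, 0, 0, 8.7, 2.3, 3.3, 0, 0, 0, 0, 8.7, 2.3, 3.3, 0, 0, 0, 0, 8.7, 1.2, 4, 0, 0, 0, 0, 8.7, 0.5, 4, 0, 0, 0, 0]}}

```text
clock: 1.7
tool_pos: [0.4461, 0.253, 0.234]
orientation: [180.0, 0.0, 3.0]
force: [1.0, 0.7, -0.8]
opening: 0.0866
gripper_force: 0.0
```

Emit:
{"fn": "move_arm", "kwargs": {"moves": [8.7, 0, 4, 0, 0, 0, 0, 8.7, 0, 4, 0, 0, 0, 0, 8.7, 0, 4, 0, 0, 0, 0, 8.7, 0, 4, 0, 0, 0, 0, 8.7, 0, 4, 0, 0, 0, 0, 8.7, 0, 4, 0, 0, 0, 0, 8.7, 0, 4, 0, 0, 0, 0, 8.7, 0, 4, 0, 0, 0, 0]}}

```text
clock: 2.5
tool_pos: [0.4616, -0.0664, 0.2346]
orientation: [-180.0, -0.0, 3.0]
force: [1.3, -0.1, 0.2]
opening: 0.0872
gripper_force: 0.0
```

Emit:
{"fn": "move_arm", "kwargs": {"moves": [5, -0.8, 3, 0, 0, 0, 0, 5, -0.8, 3, 0, 0, 0, 0, 5, -0.8, 3, 0, 0, 0, 0, 5, -0.8, 3, 0, 0, 0, 0, 5, 0, 0, 2, 0, 0, 0, 5, 0, 0, 0, 0, 0, 0, 5, 0, 0, 0, 0, 0, 0]}}

```text
clock: 3.2
tool_pos: [0.4361, -0.1864, 0.2145]
orientation: [180.0, 0.1, 3.0]
force: [0.5, 0.0, 0.3]
opening: 0.0506
gripper_force: 0.0
```

Run:
```python
from h import *
o=ctrl.get_obs(); print(o["tool_pos"],o["orientation"])
im,d,m=snap("wrist"); P=pts(d,m); cv2.imwrite("pics/w1.png",im[...,::-1])
z=P[...,2];ok=(d>0)&(abs(P[...,0]-.44)<.08)&(abs(P[...,1]+.19)<.08)
for a,b in((.10,.17),(.02,.045)):
    s=ok&(z>a)&(z<b); Q=P[s]
    print(a,s.sum(),Q.min(0) if len(Q) else 0,Q.max(0) if len(Q) else 0, cv2.minAreaRect(Q[:,:2].astype(np.float32)) if len(Q) else 0)
s=ok&(im.max(2)<50)&(z>.14)&(z<.156)
if s.any(): print("grip",s.sum(),P[s].mean(0),cv2.minAreaRect(P[s][:,:2].astype(np.float32)))
```

```text
[ 0.4360842  -0.18635852  0.21451245] [1.79993863e+02 7.15432794e-02 2.98773550e+00]
0.1 3271 [ 0.41504646 -0.24627754  0.10002865] [ 0.46768458 -0.13626801  0.15342613] ((0.4398680031299591, -0.192617267370224), (0.04980279505252838, 0.110062375664711), 3.3123111724853516)
0.02 897 [ 0.40140133 -0.24886167  0.02002557] [ 0.46778368 -0.13701639  0.04472956] ((0.43419525027275085, -0.19298098981380463), (0.061051782220602036, 0.10971744358539581), 3.305394172668457)
grip 629 [ 0.44129884 -0.19170755  0.15067554] ((0.4371059238910675, -0.1929696500301361), (0.04369211196899414, 0.013138560578227043), 3.077789068222046)
```

View pics/w1.png

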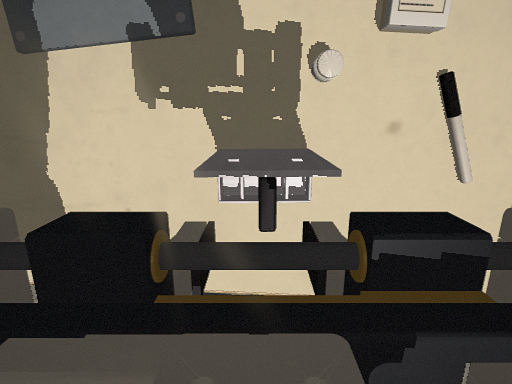

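The grip block is at px (267,205) between the open fingers, measured at (0.437, -0.1925), top 0.1505, yaw 3.2°. I'll shift 6 mm, go down and grip.

Emit:
{"fn": "move_arm", "kwargs": {"moves": [5, 0, 0.6, 1, 0, 0, -0.004, 5, 0, 0, 2, 0, 0, 0, 5, 0, 0, 2, 0, 0, 0, 5, 0, 0, 2, 0, 0, 0, 5, 0, 0, 1.6, 0, 0, 0, 5, 0, 0, 0, 0, 0, 0, 5, 0, 0, 0, 0, 0, 0]}}

```text
clock: 3.95
tool_pos: [0.437, -0.1923, 0.1288]
orientation: [180.0, 0.0, 3.3]
force: [-0.2, 0.2, 0.6]
opening: 0.0501
gripper_force: 0.0
```

Emit:
{"fn": "move_arm", "kwargs": {"moves": [0, 0, 0, 0, 0, 0, 0, 0, 0, 0, 0, 0, 0, 0, 0, 0, 0, 0, 0, 0, 0, 0, 0, 0, 0, 0, 0, 0, 0, 0, 0, 0, 0, 0, 0, 0, 0, 0, 0, 0, 0, 0, 0, 0, 0, 0, 0, 0, 0]}}

```text
clock: 4.65
tool_pos: [0.4367, -0.1925, 0.1287]
orientation: [180.0, -0.0, 3.2]
force: [0.1, -0.9, 0.3]
opening: 0.0138
gripper_force: 30.0
```

Emit:
{"fn": "move_arm", "kwargs": {"moves": [0, 0, 0, -0.5, 0, 0, 0, 0, 0, 0, -1.2, 0, 0, 0, 0, 0, 0, -1.8, 0, 0, 0, 0, 0, 0, -1.8, 0, 0, 0, 0, 0, 0, -1.8, 0, 0, -0.05, 0, 0, 0, 0, 0, 0, -0.051, 0, 0, 0, 0, 0, 0, 0]}}

```text
clock: 5.35
tool_pos: [0.4366, -0.1922, 0.2]
orientation: [-180.0, -0.0, 9.0]
force: [-0.4, -1.0, -3.4]
opening: 0.0136
gripper_force: 30.0
```

Emit:
{"fn": "move_arm", "kwargs": {"moves": [0, 1.2, -1.3, 0, 0, 0, 0, 0, 2.2, -2.4, 0, 0, 0, 0, 0, 2.2, -2.4, 0, 0, 0, 0, 0, 2.2, -2.4, 0, 0, 0, 0, 0, 2.2, -2.4, 0, 0, 0, 0, 0, 2.2, -2.4, 0, 0, 0, 0, 0, 2.1, -2.2, 0, 0, 0, 0, 0, 1, -1.3, 0, 0, 0, 0]}}

```text
clock: 6.15
tool_pos: [0.5622, -0.0007, 0.1986]
orientation: [180.0, 0.1, 9.0]
force: [-0.3, -0.1, -2.6]
opening: 0.0139
gripper_force: 30.0
```

Emit:
{"fn": "move_arm", "kwargs": {"moves": [0, 0, 0, 0, 0, 0, 0, 0, 0, 0, 0, 0, 0, 0, 0, 0, 0, 0, 0, 0, 0]}}

```text
clock: 6.45
tool_pos: [0.5607, -0.0032, 0.1993]
orientation: [180.0, 0.1, 9.0]
force: [0.3, -1.2, -2.4]
opening: 0.0138
gripper_force: 30.0
```

```bash
cat > look.py <<'E'
from h import *
import sys
o=ctrl.get_obs(); tp=o["tool_pos"]; print(tp,o["orientation"],o["force"],o["moment"])
A=np.radians(9.0)
for n in("scene","top","wrist"):
    im,d,m=snap(n); P=pts(d,m); np.savez("l_"+n+".npz",im=im,P=P,d=d)
    q=P[...,:2]-tp[:2]; u=q@[np.cos(A),np.sin(A)]; v=q@[-np.sin(A),np.cos(A)]; z=P[...,2]; ok=d>0
    # plate: points near top edge / sides (u .02...035)
    s=ok&(u>.018)&(u<.036)&(abs(v)<.07)&(z>tp[2]-.10)&(z<tp[2]+.03)
    if s.sum()>10:
        c=np.polyfit(v[s],u[s],1); print(n,"plate n",s.sum(),"u",np.percentile(u[s],[2,50,98]).round(4),"v",np.percentile(v[s],[.3,99.7]).round(4),"ztop",np.percentile(z[s],99).round(4),"slope",np.degrees(np.arctan(c[0])).round(2))
        zz=z[s]; 
    k=ok&(u>.04)&(u<.14)&(abs(v)<.10)&(z>.128)&(z<.147)
    # pins: histogram in v of points in front of the bar
    t=k&(u>.045)
    np.save("l_"+n+"_pin.npy",np.c_[u[t],v[t],z[t]])
    print(n,"pin cand",t.sum())
    cv2.imwrite(f"pics/{sys.argv[1]}_{n}.png",cv2.resize(im[...,::-1],(800,600)) if n!="wrist" else im[...,::-1])
E
python3 look.py a
```

```text
[ 0.5607069  -0.00318675  0.19931511] [1.79996529e+02 5.46377376e-02 8.95178590e+00] [ 0.31756655 -1.2301806  -2.37788108] [-0.08622119  0.035928    0.00019755]
scene plate n 882 u [0.0215 0.0242 0.0284] v [-0.054   0.0581] ztop 0.2205 slope 0.73
scene pin cand 473
top plate n 17 u [0.0186 0.0214 0.022 ] v [-0.0539 -0.0459] ztop 0.2209 slope -0.43
top pin cand 83
wrist plate n 9743 u [0.021  0.0278 0.0281] v [-0.0544  0.0549] ztop 0.2231 slope -0.03
wrist pin cand 4942
```

View pics/a_wrist.png

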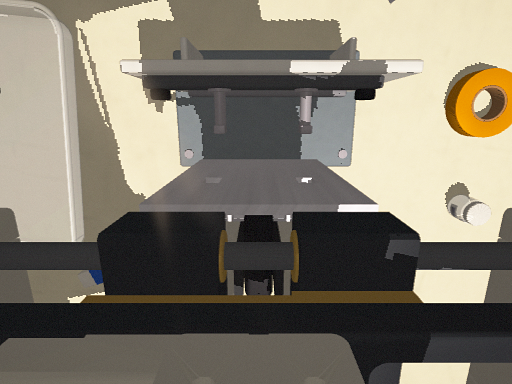

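The wrist picture shows both pins (px 220,110 and 306,110), the panel edge level (so the yaw matches) and the slots as light spots at (213,180) and (305,180). I'll measure the pins relative to the tool.

Run:
```python
from h import *
for n in("wrist","scene"):
    Q=np.load(f"l_{n}_pin.npy")
    u,v,z=Q.T
    print(n,"u hist",[(round(e,3),int(k)) for e,k in zip(np.arange(.045,.14,.004),np.histogram(u,np.arange(.045,.144,.004))[0])])
    for a,b in((.05,.07),(.062,.068),(.068,.076)):
      for sg in(-1,1):
        s=(u>a)&(u<b)&(v*sg>-.0)&(abs(v)<.06)
        if s.sum()>4: print(a,b,sg,s.sum(),"v pct",np.percentile(v[s],[1,10,50,90,99]).round(4),"mid",((np.percentile(v[s],2)+np.percentile(v[s],98))/2).round(4),"u min",np.percentile(u[s],2).round(4),"z",np.percentile(z[s],[2,50,98]).round(4))
# face, panel yaw in wrist
z_=np.load("l_wrist.npz");P=z_["P"];d=z_["d"];tp=ctrl.get_obs()["tool_pos"];A=np.radians(9)
q=P[...,:2]-tp[:2];u=q@[np.cos(A),np.sin(A)];v=q@[-np.sin(A),np.cos(A)];z=P[...,2]
s=(d>0)&(z>.15)&(z<.16)&(u>.085)&(u<.13); print("panel top",s.sum(),np.degrees(np.arctan(np.polyfit(v[s],u[s],1)[0])),np.percentile(u[s],[2,50,98]),"v",np.percentile(v[s],[.3,99.7]),np.median(z[s]))
s=(d>0)&(abs(v)<.012)&(z<.146)&(z>.1)&(u>.07)&(u<.12); print("bar",s.sum(),np.percentile(u[s],[2,25,50,75,98]))
# slots: pixels on plate area with depth beyond plate
c=(d>0)&(u>.0)&(z<.14); 
f=384/2/np.tan(np.radians(vision.camera_model("wrist")["vertical_fov"])/2); 
sub=d[165:195,195:325]; im=z_["im"][165:195,195:325]
import sys
M=cv2.inRange(d[160:200,190:330],0,10); hole=(z<.09)[160:200,190:330]&(d[160:200,190:330]>0)
print("hole px",hole.sum()); nl,lab,st,ce=cv2.connectedComponentsWithStats(hole.astype(np.uint8)); print(st[:8].tolist(),ce[:8].round(1).tolist())
m=vision.camera_model("wrist"); print(f,m["cx"],m["cy"],m["cam_to_world"])
```

```text
wrist u hist [(np.float64(0.045), 0), (np.float64(0.049), 0), (np.float64(0.053), 50), (np.float64(0.057), 157), (np.float64(0.061), 138), (np.float64(0.065), 132), (np.float64(0.069), 132), (np.float64(0.073), 138), (np.float64(0.077), 347), (np.float64(0.081), 487), (np.float64(0.085), 1711), (np.float64(0.089), 1353), (np.float64(0.093), 297), (np.float64(0.097), 0), (np.float64(0.101), 0), (np.float64(0.105), 0), (np.float64(0.109), 0), (np.float64(0.113), 0), (np.float64(0.117), 0), (np.float64(0.121), 0), (np.float64(0.125), 0), (np.float64(0.129), 0), (np.float64(0.133), 0), (np.float64(0.137), 0)]
0.05 0.07 -1 262 v pct [-0.0362 -0.0353 -0.0319 -0.0289 -0.0284] mid -0.0322 u min 0.0557 z [0.1365 0.1403 0.1461]
0.05 0.07 1 259 v pct [0.0234 0.0239 0.027  0.0303 0.031 ] mid 0.0271 u min 0.0557 z [0.1369 0.1402 0.1462]
0.062 0.068 -1 102 v pct [-0.0362 -0.0353 -0.0322 -0.0291 -0.0285] mid -0.0323 u min 0.0623 z [0.1366 0.1392 0.141 ]
0.062 0.068 1 100 v pct [0.0237 0.0244 0.0271 0.0301 0.031 ] mid 0.0274 u min 0.0623 z [0.137  0.1394 0.1405]
0.068 0.076 -1 135 v pct [-0.0363 -0.
[... 1006 characters left out ...]
68 0.076 1 13 v pct [0.0275 0.0278 0.0309 0.0318 0.0329] mid 0.0301 u min 0.0684 z [0.1336 0.1387 0.14  ]
panel top 4217 -0.0035167385638136322 [0.09295624 0.09645346 0.10026349] v [-0.10112368  0.08600107] 0.15489594283793073
bar 299 [0.08495795 0.0852493  0.08769914 0.09022711 0.09277254]
hole px 330
[[0, 0, 140, 40, 5270], [0, 0, 140, 8, 330]] [[69.4, 20.7], [71.5, 1.0]]
293.20095252624895 258.2992403739622 192.5346504764727 [[ 1.56424050e-01 -9.56143894e-01 -2.47629501e-01  6.26610981e-01]
 [-9.87689720e-01 -1.51613453e-01 -3.85016677e-02  7.54822796e-03]
 [-7.30829197e-04  2.50603700e-01 -9.68089485e-01  3.51029619e-01]
 [ 0.00000000e+00  0.00000000e+00  0.00000000e+00  1.00000000e+00]]
```

The pins' middle is 2.5 mm to the -y side of the tool and the plate's is +0.3 mm, so I shift +0.27 cm along tool y. I'll go down 2.8 cm to the pass height and approach to ~6 mm short of the tips.

Emit:
{"fn": "move_arm", "kwargs": {"moves": [0, 0, 0.27, 0.8, 0, 0, 0, 0, 0, 0, 1.2, 0, 0, 0, 0, 0, 0, 0.8, 0, 0, 0, 0, 0.7, 0, 0, 0, 0, 0, 0, 0.9, 0, 0, 0, 0, 0, 0, 0.5, 0, 0, 0, 0, 0, 0, 0, 0, 0, 0, 0, 0, 0, 0, 0, 0, 0, 0, 0]}}

```text
clock: 7.4
tool_pos: [0.5828, -0.0017, 0.1715]
orientation: [-180.0, 0.0, 9.0]
force: [0.0, -0.4, -2.8]
opening: 0.0139
gripper_force: 30.0
```

```bash
python3 look.py b
python3 - <<'E'
from h import *
tp=ctrl.get_obs()["tool_pos"];A=np.radians(9)
for n in("wrist","scene"):
    Z=np.load(f"l_{n}.npz");P=Z["P"];d=Z["d"];q=P[...,:2]-tp[:2];u=q@[np.cos(A),np.sin(A)];v=q@[-np.sin(A),np.cos(A)];z=P[...,2];ok=d>0
    for lo in np.arange(tp[2]-.1,tp[2]+.024,.012):
        s=ok&(u>.01)&(u<.04)&(z>lo)&(z<lo+.012)&(abs(v)<.06)&(abs(v)>.012)
        if s.sum()>8: print(n,"z-tcp",round(lo-tp[2],3),s.sum(),"u",np.percentile(u[s],[5,50,95]).round(4))
    for sg in(-1,1):
        s=ok&(z>.13)&(z<.148)&(u>.036)&(u<.055)&(v*sg>0)&(abs(v)<.06)
        if s.sum()>4: print(n,"pin",sg,s.sum(),np.percentile(v[s],[2,50,98]).round(4),"umin",np.percentile(u[s],2).round(4),"ztop",np.percentile(z[s],98).round(4))
s=np.load("l_scene.npz")["im"][...,::-1]; cv2.imwrite("pics/sc2.png",cv2.resize(s[110:260,150:320],(680,600),interpolation=cv2.INTER_CUBIC))
E
```

```text
[ 0.58284963 -0.0017472   0.17153518] [-1.79996245e+02  5.86062114e-03  9.00272815e+00] [ 0.02562519 -0.38944352 -2.82726496] [-0.01563899  0.08722012 -0.00776082]
scene plate n 834 u [0.0213 0.0243 0.0282] v [-0.0509  0.0579] ztop 0.1931 slope 0.74
scene pin cand 331
top plate n 20 u [0.0188 0.0211 0.023 ] v [-0.0537 -0.0429] ztop 0.1951 slope -8.33
top pin cand 63
wrist plate n 9563 u [0.021  0.0272 0.0276] v [-0.0543  0.055 ] ztop 0.1951 slope -0.09
wrist pin cand 4906
wrist z-tcp -0.1 151 u [0.0274 0.0276 0.0278]
wrist z-tcp -0.088 158 u [0.0274 0.0276 0.0278]
wrist z-tcp -0.076 243 u [0.0274 0.0276 0.0278]
wrist z-tcp -0.064 332 u [0.0274 0.0276 0.0278]
wrist z-tcp -0.052 598 u [0.0243 0.0275 0.0278]
wrist z-tcp -0.04 479 u [0.0271 0.0277 0.0396]
wrist z-tcp -0.028 828 u [0.0274 0.0277 0.0388]
wrist z-tcp -0.016 743 u [0.0274 0.0276 0.0279]
wrist z-tcp -0.004 1069 u [0.0103 0.0276 0.0279]
wrist z-tcp 0.008 1289 u [0.0104 0.0276 0.0279]
wrist z-tcp 0.02 1756 u [0.0239 0.0261 0.0278]
wrist pin -1 431 [-0.0342 -0.0298 -0.0265] umin 0.0364 ztop 0.1459
wrist pin 1 420 [0.0255 0.0289 0.0331] umin 0.0365 ztop 0.1459
scene z-tcp -0.1 127 u [0.0147 0.0243 0.0265]
scene z-tcp -0.088 82 u [0.0238 0.0246 0.0265]
scene z-tcp -0.076 88 u [0.0238 0.0247 0.0277]
scene z-tcp -0.064 73 u [0.0238 0.0247 0.0268]
scene z-tcp -0.052 69 u [0.0238 0.0247 0.0278]
scene z-tcp -0.04 50 u [0.0238 0.0248 0.0279]
scene z-tcp -0.028 58 u [0.0237 0.0247 0.0277]
scene z-tcp -0.016 57 u [0.0237 0.0247 0.0285]
scene z-tcp -0.004 51 u [0.0237 0.0246 0.0277]
scene z-tcp 0.008 35 u [0.0239 0.0246 0.0283]
scene z-tcp 0.02 12 u [0.0246 0.0265 0.0285]
scene pin 1 16 [0.0285 0.0329 0.0345] umin 0.0454 ztop 0.1402
```

View pics/sc2.png

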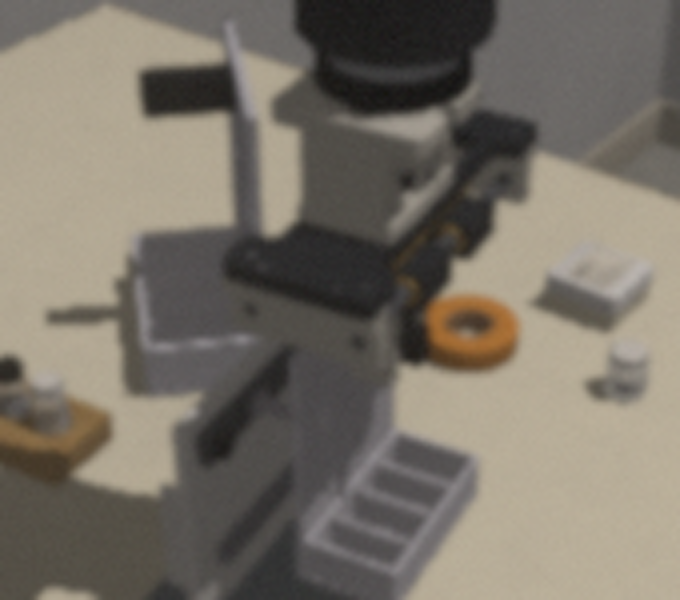

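The plate hangs upright (back face 27.7 mm ahead of the TCP at all heights) and the scene crop shows it just in front of the stand. A small lateral fix of 0.6 mm, then I feel forward.

Emit:
{"fn": "move_arm", "kwargs": {"moves": [0, 0.2, 0.06, 0, 0, 0, 0, 0, 0.2, 0, 0, 0, 0, 0, 0, 0.1, 0, 0, 0, 0, 0, 0, 0.1, 0, 0, 0, 0, 0, 0, 0.1, 0, 0, 0, 0, 0, 0, 0.1, 0, 0, 0, 0, 0, 0, 0, 0, 0, 0, 0, 0]}}

```text
clock: 8.25
tool_pos: [0.5908, -0.0012, 0.1715]
orientation: [180.0, 0.0, 9.0]
force: [-0.9, -0.2, -2.3]
opening: 0.014
gripper_force: 30.0
```

Emit:
{"fn": "move_arm", "kwargs": {"moves": [0, 0.1, 0, 0, 0, 0, 0, 0, 0.1, 0, 0, 0, 0, 0, 0, 0, 0, 0, 0, 0, 0]}}

```text
clock: 8.55
tool_pos: [0.5928, -0.0008, 0.1716]
orientation: [180.0, -0.0, 9.0]
force: [-0.2, -0.4, -3.0]
opening: 0.0139
gripper_force: 30.0
```

No contact 4 mm past the tips' plane, so the slots are over the tips. I continue slowly.

Emit:
{"fn": "move_arm", "kwargs": {"moves": [0, 0.2, 0, 0, 0, 0, 0, 0, 0.2, 0, 0, 0, 0, 0, 0, 0.2, 0, 0, 0, 0, 0, 0, 0.2, 0, 0, 0, 0, 0, 0, 0, 0, 0, 0, 0, 0]}}

```text
clock: 9.05
tool_pos: [0.6008, 0.0004, 0.1715]
orientation: [180.0, -0.0, 9.0]
force: [-0.2, 0.3, -3.2]
opening: 0.0138
gripper_force: 30.0
```

Emit:
{"fn": "move_arm", "kwargs": {"moves": [0, 0.2, 0, 0, 0, 0, 0, 0, 0.2, 0, 0, 0, 0, 0, 0, 0.2, 0, 0, 0, 0, 0, 0, 0.2, 0, 0, 0, 0, 0, 0, 0.2, 0, 0, 0, 0, 0, 0, 0.2, 0, 0, 0, 0, 0, 0, 0, 0, 0, 0, 0, 0]}}

```text
clock: 9.75
tool_pos: [0.6126, 0.0023, 0.1715]
orientation: [180.0, -0.0, 9.0]
force: [0.1, 0.3, -2.3]
opening: 0.0138
gripper_force: 30.0
```

Emit:
{"fn": "move_arm", "kwargs": {"moves": [0, 0.1, 0, 0, 0, 0, 0, 0, 0.1, 0, 0, 0, 0, 0, 0, 0, 0, 0, 0, 0, 0]}}

```text
clock: 10.05
tool_pos: [0.6145, 0.0026, 0.1716]
orientation: [-180.0, -0.0, 9.0]
force: [0.6, -0.1, -2.7]
opening: 0.0137
gripper_force: 30.0
```

Emit:
{"fn": "move_arm", "kwargs": {"moves": [0, 0.1, 0, 0, 0, 0, 0, 0, 0.1, 0, 0, 0, 0, 0, 0, 0, 0, 0, 0, 0, 0]}}

```text
clock: 10.35
tool_pos: [0.6165, 0.0029, 0.1716]
orientation: [180.0, -0.0, 9.0]
force: [-1.1, 0.5, -2.1]
opening: 0.0138
gripper_force: 30.0
```

Emit:
{"fn": "move_arm", "kwargs": {"moves": [0, 0.05, 0, 0, 0, 0, 0, 0, 0.05, 0, 0, 0, 0, 0, 0, 0, 0, 0, 0, 0, 0]}}

```text
clock: 10.65
tool_pos: [0.6174, 0.003, 0.1715]
orientation: [180.0, 0.0, 9.0]
force: [0.1, 0.3, -2.8]
opening: 0.0138
gripper_force: 30.0
```

Emit:
{"fn": "move_arm", "kwargs": {"moves": [0, 0.05, 0, 0, 0, 0, 0, 0, 0.05, 0, 0, 0, 0, 0, 0, 0, 0, 0, 0, 0, 0]}}

```text
clock: 10.95
tool_pos: [0.6182, 0.0032, 0.1715]
orientation: [-180.0, 0.0, 9.0]
force: [-1.8, 0.4, -2.7]
opening: 0.0138
gripper_force: 30.0
```

```bash
python3 look.py c | head -1
python3 - <<'E'
from h import *
tp=ctrl.get_obs()["tool_pos"];A=np.radians(9)
Z=np.load("l_wrist.npz");P=Z["P"];d=Z["d"];q=P[...,:2]-tp[:2];u=q@[np.cos(A),np.sin(A)];v=q@[-np.sin(A),np.cos(A)];z=P[...,2];ok=d>0
s=ok&(z>.149)&(z<.16)&(u>.03)&(u<.06)&(abs(v)<.1); print("panel top",s.sum(),np.percentile(u[s],[2,50,98]))
s=ok&(z>.149)&(z<.16)&(u>.03)&(u<.06)&(abs(v)<.1)&(abs(v)>.06); print("panel top outer",s.sum(),np.percentile(u[s],[2,50,98]))
for a,b in((.057,.085),(.057,.07),(.070,.09)):
  s=ok&(abs(v)>a)&(abs(v)<b)&(z>.12)&(z<.147)&(u>.015)&(u<.05);print("bar",s.sum(),np.percentile(u[s],[2,10,50,90,98]) if s.any() else "")
E
```

```text
[0.61818693 0.00317162 0.1715117 ] [-1.79999374e+02  1.97535873e-02  9.00327292e+00] [-1.7762998   0.38164869 -2.65402938] [-1.04239502e-04  2.24149037e-01 -1.41903933e-02]
panel top 4615 [0.03612845 0.04010133 0.04359087]
panel top outer 1702 [0.03559196 0.04004858 0.0435899 ]
bar 1555 [0.0213987  0.0233285  0.03119359 0.04359979 0.0436936 ]
bar 851 [0.02135673 0.02309754 0.03100015 0.04357943 0.04367986]
bar 768 [0.0216452  0.02389753 0.03236673 0.04362308 0.04371321]
```

View pics/c_wrist.png

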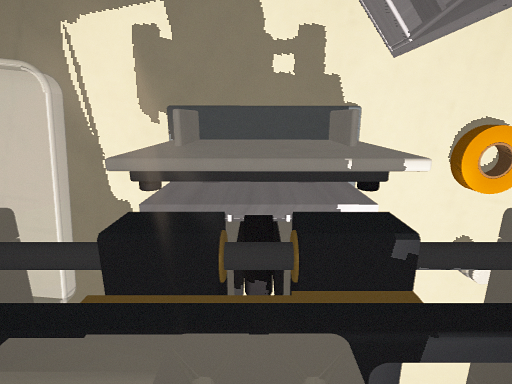

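The wrist view shows the plate against the bar, with the moment rising (first contact). I'll confirm with another half millimetre.

Emit:
{"fn": "move_arm", "kwargs": {"moves": [0, 0.05, 0, 0, 0, 0, 0, 0, 0, 0, 0, 0, 0, 0, 0, 0, 0, 0, 0, 0, 0]}}

```text
clock: 11.4
tool_pos: [0.6183, 0.0032, 0.1715]
orientation: [-180.0, 0.1, 9.0]
force: [-3.8, -0.2, -0.3]
opening: 0.0138
gripper_force: 30.0
```

Contact is at the face (-4 N). I relieve it slightly and let the carrier down.

Emit:
{"fn": "move_arm", "kwargs": {"moves": [0, -0.06, 0, 0, 0, 0, 0, 0, 0, 0, 0.1, 0, 0, 0, 0, 0, 0, 0.1, 0, 0, 0, 0, 0, 0, 0.1, 0, 0, 0, 0, 0, 0, 0.1, 0, 0, 0, 0, 0, 0, 0.1, 0, 0, 0, 0, 0, 0, 0, 0, 0, 0]}}

```text
clock: 12.1
tool_pos: [0.6182, 0.0032, 0.1663]
orientation: [180.0, 0.0, 9.0]
force: [-0.8, -1.2, -2.7]
opening: 0.0138
gripper_force: 30.0
```

Emit:
{"fn": "move_arm", "kwargs": {"moves": [0, 0, 0, 0.1, 0, 0, 0, 0, 0, 0, 0.05, 0, 0, 0, 0, 0, 0, 0, 0, 0, 0]}}

```text
clock: 12.4
tool_pos: [0.6182, 0.0032, 0.165]
orientation: [-180.0, 0.0, 9.0]
force: [-0.9, -0.6, -2.3]
opening: 0.0139
gripper_force: 30.0
```

Emit:
{"fn": "move_arm", "kwargs": {"moves": [0, 0, 0, 0.05, 0, 0, 0, 0, 0, 0, 0.05, 0, 0, 0, 0, 0, 0, 0, 0, 0, 0]}}

```text
clock: 12.7
tool_pos: [0.6183, 0.0032, 0.164]
orientation: [180.0, -0.0, 9.0]
force: [-1.3, -0.5, -1.8]
opening: 0.0138
gripper_force: 30.0
```

Emit:
{"fn": "move_arm", "kwargs": {"moves": [0, 0, 0, 0.05, 0, 0, 0, 0, 0, 0, 0, 0, 0, 0, 0, 0, 0, 0, 0, 0, 0]}}

```text
clock: 13.0
tool_pos: [0.6182, 0.0032, 0.1636]
orientation: [180.0, -0.0, 9.0]
force: [-2.1, -1.0, -1.5]
opening: 0.0139
gripper_force: 30.0
```

Emit:
{"fn": "move_arm", "kwargs": {"moves": [0, 0, 0, 0.05, 0, 0, 0, 0, 0, 0, 0, 0, 0, 0, 0, 0, 0, 0, 0, 0, 0]}}

```text
clock: 13.3
tool_pos: [0.6182, 0.0031, 0.1634]
orientation: [180.0, -0.0, 9.0]
force: [-4.2, -0.4, 4.0]
opening: 0.0137
gripper_force: 30.0
```

The weight is taken at the expected height (Fz turned to +4 N after ~8 mm). I ease off 0.4 mm and open a little.

Emit:
{"fn": "move_arm", "kwargs": {"moves": [0, -0.02, 0, -0.04, 0, 0, 0, 0, 0, 0, 0, 0, 0, 0, 1.6, 0, 0, 0, 0, 0, 0, 2, 0, 0, 0, 0, 0, 0, 3, 0, 0, 0, 0, 0, 0, 4, 0, 0, 0, 0, 0, 0, 4, 0, 0, 0, 0, 0, 0]}}

```text
clock: 14.0
tool_pos: [0.6181, 0.0032, 0.1635]
orientation: [-180.0, -0.0, 9.0]
force: [0.4, 0.7, 0.4]
opening: 0.0373
gripper_force: 0.0
```

```bash
python3 look.py d | head -2;python3 - <<'E'
from h import *
Z=np.load("l_wrist.npz");P=Z["P"];im=Z["im"];tp=ctrl.get_obs()["tool_pos"];A=np.radians(9)
q=P[...,:2]-tp[:2];u=q@[np.cos(A),np.sin(A)];v=q@[-np.sin(A),np.cos(A)];z=P[...,2]
s=(Z["d"]>0)&(z>.172)&(z<.192)&(u>.018)&(u<.036)&(abs(v)<.07);print("plate v",np.percentile(v[s],[.3,99.7]),"u",np.percentile(u[s],[2,50,98]),"ztop",np.percentile(z[s],99))
s=(Z["d"]>0)&(z>.08)&(z<.17)&(u>.018)&(u<.03)&(abs(v)<.05);c=np.polyfit(z[s],u[s],1);print("lean deg",np.degrees(np.arctan(c[0])))
E
```

```text
[0.61813323 0.003224   0.16347518] [-1.79998965e+02 -1.02036327e-02  9.01153213e+00] [0.44962526 0.66364353 0.36405311] [-0.00630252  0.03230134 -0.05369012]
scene plate n 814 u [0.0213 0.0244 0.0303] v [-0.0522  0.0698] ztop 0.1843 slope 1.08
plate v [-0.05427824  0.05489712] u [0.01963835 0.02697933 0.02793422] ztop 0.18719499724271485
lean deg -2.311564204483377
```

Released; the carrier stays. I retreat straight up, then look.

Emit:
{"fn": "move_arm", "kwargs": {"moves": [4, 0, 0, -0.5, 0, 0, 0, 4, 0, 0, -1, 0, 0, 0, 4, 0, 0, -1.5, 0, 0, 0, 4, 0, 0, -2, 0, 0, 0, 4, 0, 0, -2, 0, 0, 0, 4, -1, 0, -2, 0, 0, 0, 4, -3, 0, -1, 0, 0, 0, 4, -3, 0, 0, 0, 0, 0]}}

```text
clock: 14.95
tool_pos: [0.5493, -0.0078, 0.2659]
orientation: [180.0, -0.2, 9.0]
force: [-0.2, -0.5, -0.4]
opening: 0.04
gripper_force: 0.0
```

Emit:
{"fn": "move_arm", "kwargs": {"moves": [4, -3, 0, 0, 0, 0, 0, 4, -3, 3, 0, 0, 0, 0, 4, 0, 4, 0, 0, 0, 0, 4, 0, 4, 0, 0, 0, 0, 4, 0, 4, 0, 0, 0, 0, 4, 0, 2, 0, 0, 0, 0, 4, 0, 0, 0, 0, 0, 0, 4, 0, 0, 0, 0, 0, 0]}}

```text
clock: 15.75
tool_pos: [0.5162, -0.1856, 0.264]
orientation: [180.0, -0.0, 8.9]
force: [-0.4, 0.2, -0.2]
opening: 0.0403
gripper_force: 0.0
```

Run:
```python
from h import *
A=np.radians(9.0);o=np.array([.6458,.0093])
for n in("scene","top"):
    im,d,m=snap(n);P=pts(d,m);q=P[...,:2]-o;u=q@[np.cos(A),np.sin(A)];v=q@[-np.sin(A),np.cos(A)];z=P[...,2];ok=d>0
    for a,b in((.03,.07),(.08,.12),(.12,.15),(.16,.19)):
        s=ok&(z>a)&(z<b)&(u>-.02)&(u<.004)&(abs(v)<.05)
        if s.sum()>5: print(n,a,s.sum(),np.percentile(u[s],[5,50,95]).round(4))
    if n=="scene": cv2.imwrite("pics/end.png",cv2.resize(im[110:290,130:370][...,::-1],(800,600),interpolation=cv2.INTER_CUBIC))
    s=ok&(abs(u)<.1)&(abs(v)<.08)&(z>.17)&(z<.2); print("ztop",np.percentile(z[s],[50,98]))
```

```text
scene 0.03 293 [-0.0185 -0.0073 -0.0035]
scene 0.08 279 [-0.005  -0.0039 -0.003 ]
scene 0.12 214 [-0.0153 -0.004  -0.0029]
scene 0.16 306 [-0.0168 -0.004  -0.0004]
ztop [0.18210157 0.18673355]
top 0.03 118 [-0.0189 -0.0112 -0.007 ]
top 0.08 45 [-0.0075 -0.007  -0.0064]
top 0.12 68 [-0.0178 -0.0071 -0.0065]
top 0.16 145 [-0.0155 -0.0066 -0.0023]
ztop [0.18430974 0.18857858]
```

View pics/end.png

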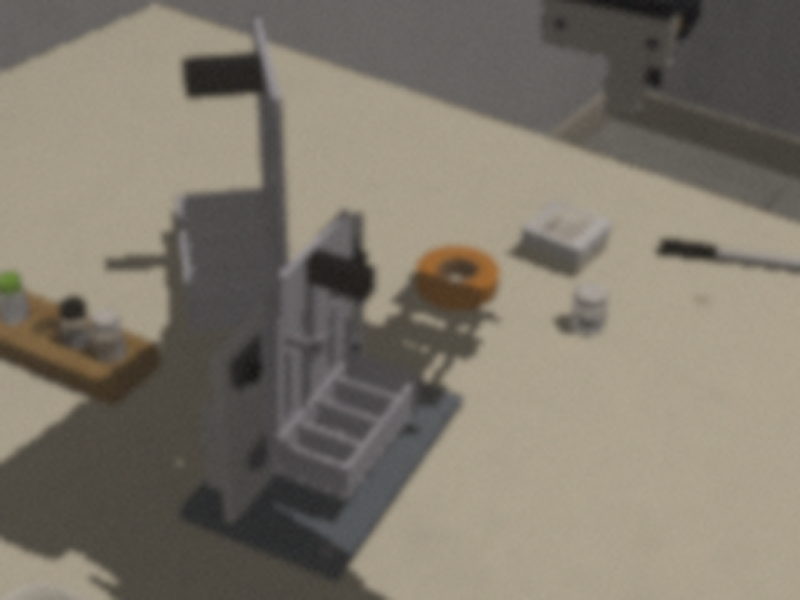

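The crop shows the carrier hanging upright on the stand at (330,380), with pin tips protruding through the plate at (310,340). Its top is at ~0.185 as expected, it sits flush over its height, and the gripper is clear. I'm handing in.

```bash
python3 -c "
from plant import ctrl
print(ctrl.close_job())"
```

```text
the job is handed in; nothing more can be done
None
```

The carrier hangs upright on both pins with its plate back against the stand's face, the gripper has let go and is clear of it, and the job is handed in; measured forces stayed below about 6 N and it took about 16 s.

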